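Fit the axle pin of a castor

TASK

Fit the castor's axle: take the steel axle pin out of the little tin, where it stands on its head, and push it level through the near fork leg, the wheel and the other fork leg, from whichever side you like, until its head is home against the leg. Leave the wheel in the fork, keep the tin standing, do not upset the other things on the bench, and let go of the pin.

Things in the scene. Friction and masses are not known exactly. Their poses are not given: they have to be found in the camera images.
- pin: bright steel axle pin, 96 mm long: round head 26 mm across, 20 mm long, then a shank 16 mm across, 76 mm long, its last 5 mm tapered; 0.2 kg. Origin: centre of the head's flat end; z runs from head to tip. Starts upright in the tin, head down, tip up, its top 100 mm above the bench. Lying on the bench it rests on head rim and tip, sloping about 4 degrees
- pin_seat (a point): centre of the shoulder where the head meets the shank, 20 mm from the pin's origin
- pin_tip (a point): centre of the pin's tip, 96 mm from the pin's origin
- tin: small round open steel tin, 58 mm across, 50 mm high, wall 3 mm, floor 4 mm thick, loose; origin at the centre of its underside, z up
- castor: steel castor, bolted upside down to a fixed plywood board (150 x 130 x 18 mm); origin: centre of the board's underside, z up, y along the axle. Two upright fork legs 38 mm wide, inner faces 18 mm and outer boss faces 27 mm from the middle, each with a 20 mm round hole centred 90 mm above the bench; legs reach 109 mm and the wheel 130 mm high
- axle_mid (a point): middle of the axle line, halfway between the two fork legs, 90 mm above the bench; axes as the castor's
- eye_left (a point): centre of the hole in the castor's +y leg, in its outer face, 27 mm from the middle
- eye_right (a point): centre of the hole in the castor's -y leg, in its outer face, 27 mm from the middle
- wheel: loose castor wheel, black tyre 80 mm across and 28 mm wide, grey hub 32 mm long with a 20 mm bore; it stands between the fork legs on two small wooden packings with its bore in line with the holes. Origin at its centre, y along its axle
- tape_measure: yellow tape measure lying on its side, 70 x 76 x 39 mm, loose; origin at the centre of its underside
- spring_clamp: red spring clamp lying flat, 92 x 136 x 24 mm, loose; origin at the centre of its underside
- brad_box: small blue cardboard box, 53 x 78 x 40 mm, loose; origin at the centre of its underside
Things that resemble listed ones, but are neither listed nor needed, are in the scene too. Of the things that look like the wheel, the middle-sized one is meant.

How it is judged:
By the outcome, as a careful person would: the job done as asked, in the order asked, and still so for the second after the job is handed in, with the robot touching nothing.
It also fails if it takes over 67 s, if anything falls off the work surface, if the arm or the gripper's body presses on something with over 40 N, if the wrist force passes 120 N, or if a joint passes its speed limit or range.

ROBOT

A 6-joint arm with a two-finger parallel gripper is mounted at the origin on a cart in front of the work surface, level with it; the furniture and walls round the work are solid. World frame = base frame: x ahead of the robot, y to its left, z up, the work surface at z = 0. Lengths are in m, angles in degrees, forces in N, time in s.
With the tool pointing down it reaches from about 0.375 to 0.9 m from the base axis. Payload 3.1 kg.
Tool frame: the origin (TCP) lies between the finger pads; the fingertips stand 11 mm ahead of it and the grasp point (between the pads) lies 8 mm behind it; z points along the fingers, y is the line along which they close (so a half turn about z gives the same grasp; the last joint's range is limited). The gripper opens to 87 mm and grips with 3 to 60 N. Pads are 19 mm wide; open, the fingers measure 117 mm over their backs; the gripper's body (75 mm by 190 mm) begins 51 mm behind the grasp point.
Start: joints at [-78.008, 30.224, 82.088, -0, 67.689, -10.227], TCP at [0.236, -0.579, 0.234] pointing down, gripper open.
Joint ranges: [-176.69, 176.69], [-43.24, 126.21], [12.49, 139.97], [-82, 262], [0, 151.66], [-163.58, 163.58]. Speed limits (degrees/s): [159.86, 159.86, 180, 180, 180, 180].

INTERFACE

Orientations are given as a 3x3 rotation matrix whose columns are the frame's x, y, z axes.
In Python, from rig import bot, viewer, workorder, models gives the robot as it stands.
- The arm moves only by the shell command python3 -m jog 'ROWS'. ROWS is JSON, a list of rows, each a list of 7 numbers: the opening, from 0 (shut) to 1 (fully open), then the shift along the tool's x, y, z in m, then the turn, a rotation vector about the tool's x, y, z in degrees. In form: [[claw, x, y, z, ax, ay, az], ...]. A call has 1 to 20 rows; each row is the pose to reach, as a shift and turn from the pose commanded when the call began, along the tool's axes at that moment; what a row does not reach only later rows make up. A row lasts 1/8 s, in which the tool goes at most 62.5 mm and 10.7 degrees, less where a joint would pass 70% of its speed; a pose out of reach is approached as far as the arm can. A call with a gripper value outside its range is refused whole. The fingers move at their own pace and stop on an object; the grip force is fixed at half the most. Time passes only in rows, so rows that repeat a pose let the fingers close. It gives the time, the measured TCP pose, the force, the opening and the grip force at its end, in the units of the state.
- bot.read_state(): the state, without advancing time (a new reading comes with each control period).
- viewer.capture(name): name is "scene" or "top" or "wrist"; returns (picture, depth): 400x640x3 uint8, blue, green, red; 400x640 float32, m along the optical axis (not along the pixel's ray), 0 where there is no reading.
- viewer.camera_info(name): a dict with "fx", "fy", "cx", "cy" (pixels), "world_to_cam" (4x4, takes a point from world to camera coordinates). Camera axes: x right, y down, z forward; pixel columns grow to the right and rows downward; lengths in m; the calibration is good to about 2 mm. A picture is of the moment at which its call begins: read the wrist's pose just before it. camera_info takes no time and is no camera call; for the wrist camera it gives the pose at the moment of the call.
- workorder.hand_in(): hands the job in; it is judged then, once.
Trained networks look in the newest picture that a camera, given by its name, has taken for a name from the list of things; names that differ only in an ending like _2 or _b are one class to them, and where a whole thing is asked for, a point or a joint stands for the part that bears it (a point fixed in the world has none). Each returns a list of dicts, best first, with "p" (0 to 1); they miss things now and then, are a little off and sometimes report something else, mostly with a low value. They report only what shows in the picture. A call takes as long as a camera call. They do not tell look-alikes from the thing itself.
- models.outline_of(camera, thing): "mask" (400x640 bool, what is visible of it).
- models.tip_of(camera, thing): "xyz" ([x, y, z] in m, in world coordinates, good to about 4 mm: a listed point, or the origin of a listed thing).
The state is a dict: "time_s": time; "joint_positions": joint angles; "qvel": joint speeds; "tau": joint torques, N m; "position": TCP position; "tcp_rot": TCP orientation; "force": force on the tool from outside, world axes, zero at the start; "moment": the same for the moment, N m; "opening": opening from 0.0 (shut) to 1.0 (fully open); "grasp_force": force on a finger pad.
Only numpy, scipy, OpenCV 4.12 (cv2) and the standard library are available. Lean on these libraries where they do the work, as an engineer would, in place of code of your own. Each camera call takes 0.05 s, during which the arm holds its last target. There are 200 camera calls.

## Working session

There is one attempt and no reset: what is moved stays moved. The work goes in short steps, Python scripts to look and compute and a shell command to move; the robot and the scene stay as the last step left them, time stands still between calls to the robot, and variables do not carry over. Pictures are saved under pics/ and viewed, at most 13 in all, crops included, and the job is handed in when it is done.

```bash
mkdir -p pics; ls
cat > h.py <<'E'
import numpy as np,cv2
from rig import bot,viewer,workorder,models
def cap(c,name=None):
    p,d=viewer.capture(c)
    if name: cv2.imwrite(f'pics/{name}.png',p)
    return p,d
def unproj(c,u,v,z):
    i=viewer.camera_info(c); W=np.linalg.inv(np.array(i['world_to_cam']))
    return (W@np.array([(u-i['cx'])/i['fx']*z,(v-i['cy'])/i['fy']*z,z,1]))[:3]
def cloud(c,d):
    i=viewer.camera_info(c); W=np.linalg.inv(np.array(i['world_to_cam']))
    v,u=np.mgrid[:400,:640]
    P=np.stack([(u-i['cx'])/i['fx']*d,(v-i['cy'])/i['fy']*d,d,np.ones_like(d)],-1)@W.T
    P=P[...,:3]; P[d==0]=np.nan
    return P
def proj(c,p):
    i=viewer.camera_info(c); q=np.array(i['world_to_cam'])@np.r_[p,1]
    return q[0]/q[2]*i['fx']+i['cx'],q[1]/q[2]*i['fy']+i['cy']
E
python3 - <<'E'
from h import *
np.set_printoptions(precision=4,suppress=True)
for c in ['scene','top']:
    p,d=cap(c,c+'0'); 
    for t in ['pin','pin_tip','tin','castor','axle_mid','eye_left','eye_right','wheel','tape_measure','spring_clamp','brad_box']:
        for r in models.tip_of(c,t)[:3]:
            print(c,t,round(r['p'],2),np.array(r['xyz']),np.round(proj(c,r['xyz'])))
E
```

```text
pics
scene pin 0.52 [ 0.4885  0.2672 -0.0006] [266. 316.]
scene pin_tip 0.45 [0.4845 0.263  0.1004] [265. 295.]
scene castor 0.7 [ 0.6001 -0.0423 -0.0024] [304. 213.]
scene axle_mid 0.78 [ 0.6011 -0.0435  0.0921] [304. 190.]
scene eye_left 0.94 [ 0.6068 -0.0199  0.0903] [297. 195.]
scene eye_right 0.77 [ 0.5936 -0.0718  0.0922] [312. 185.]
scene wheel 0.82 [ 0.6002 -0.0443  0.0892] [304. 191.]
scene wheel 0.79 [ 0.66   -0.217   0.0602] [321. 155.]
scene tape_measure 0.64 [ 0.5114 -0.2147  0.0007] [361. 189.]
scene spring_clamp 0.67 [ 0.5817 -0.3811 -0.0017] [368. 151.]
scene brad_box 0.64 [0.5955 0.362  0.0009] [205. 322.]
top pin 0.46 [0.4911 0.2614 0.0086] [241. 216.]
top pin_tip 0.55 [0.489  0.2643 0.0965] [236. 214.]
top pin_tip 0.2 [ 0.5982 -0.0454  0.0894] [334. 183.]
top tin 0.59 [0.4868 0.2717 0.0009] [239. 217.]
top castor 0.58 [ 0.603  -0.0438  0.0023] [332. 186.]
top axle_mid 0.89 [ 0.6008 -0.0435  0.0919] [333. 183.]
top eye_left 0.59 [ 0.61   -0.0221  0.0865] [326. 180.]
top eye_right 0.94 [ 0.5922 -0.0723  0.0908] [342. 185.]
top wheel 0.85 [ 0.6655 -0.2191  0.0571] [386. 166.]
top wheel 0.66 [ 0.6004 -0.0486  0.0895] [335. 183.]
top wheel 0.6 [ 0.45   -0.0803  0.0304] [342. 230.]
top tape_measure 0.75 [ 0.5153 -0.2148  0.0006] [382. 213.]
top tape_measure 0.18 [ 0.6031 -0.0428  0.0921] [333. 182.]
top spring_clamp 0.64 [ 0.5788 -0.3793 -0.0007] [430. 196.]
top brad_box 0.81 [ 0.5908  0.3634 -0.0017] [214. 186.]
```

View pics/scene0.png

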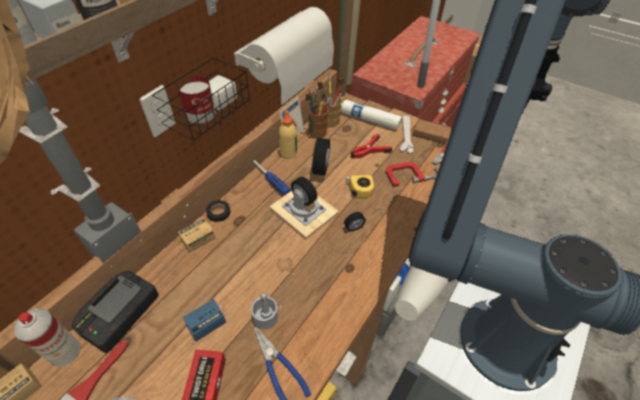

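View pics/top0.png

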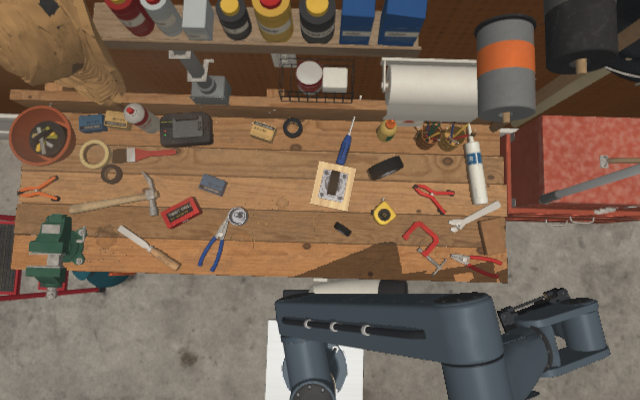

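Scene: the tin with the pin stands at scene (265,310) / top (238,215). The castor is at scene (304,205) / top (333,183). Things that look like the wheel: the one in the fork at top (335,183), a big one at (386,166) and a small one at (342,230). The middle-sized one, already in the fork, fits the description. I'll confirm that in a crop and measure with depth.

Run:
```python
from h import *
np.set_printoptions(precision=4,suppress=True)
s=bot.read_state(); print(s['position'],s['tcp_rot'],s['time_s'],s['joint_positions'],s['opening'])
p,d=cap('top'); P=cloud('top',d)
a=cv2.resize(p[150:245,310:405],(380,380),interpolation=2)
q,d2=cap('scene'); Q=cloud('scene',d2)
b=cv2.resize(q[130:240,260:370],(380,380),interpolation=2)
cv2.imwrite('pics/crop1.png',np.hstack([a,b]))
for n,C in(('top',P),('scene',Q)):
    for nm,x,y,r,lo,hi in(('tin',.487,.267,.05,.04,.06),('pin',.487,.267,.05,.065,.12),('wheeltop',.6,-.044,.06,.115,.15),('legs',.6,-.044,.06,.1,.112),('bigwheel',.662,-.218,.07,.02,.2),('box',.593,.363,.06,.02,.1)):
        m=(np.hypot(C[...,0]-x,C[...,1]-y)<r)&(C[...,2]>lo)&(C[...,2]<hi); k=C[m]
        if len(k): print(n,nm,len(k),np.median(k,0),k.min(0),k.max(0))
```

```text
[ 0.2364 -0.5785  0.2336] [[ 0.9257  0.3782  0.    ]
 [ 0.3782 -0.9257  0.    ]
 [ 0.     -0.     -1.    ]] 1.2 [-78.0073  30.2221  82.0885   0.0006  67.6914 -10.2269] 0.998703917198169
top tin 87 [0.4841 0.2703 0.0504] [0.4566 0.2405 0.0404] [0.516  0.2979 0.0577]
top pin 27 [0.4868 0.2595 0.0963] [0.4805 0.2545 0.0681] [0.4932 0.2692 0.1034]
top wheeltop 173 [ 0.5976 -0.045   0.1266] [ 0.5666 -0.0611  0.1151] [ 0.6343 -0.0273  0.1358]
top legs 83 [ 0.5969 -0.0408  0.1059] [ 0.562  -0.0718  0.1001] [ 0.6397 -0.0174  0.1119]
top bigwheel 492 [ 0.6527 -0.2112  0.1015] [ 0.6193 -0.2743  0.0209] [ 0.6983 -0.1589  0.1185]
top box 388 [0.5891 0.3579 0.04  ] [0.5545 0.3156 0.0203] [0.6249 0.4036 0.0492]
scene tin 202 [0.4831 0.2722 0.0494] [0.4567 0.2417 0.04  ] [0.5159 0.3011 0.0589]
scene pin 81 [0.4845 0.268  0.0919] [0.4804 0.2593 0.065 ] [0.4946 0.2736 0.1003]
scene wheeltop 206 [ 0.5923 -0.0385  0.1254] [ 0.5677 -0.0587  0.115 ] [ 0.6299 -0.0229  0.133 ]
scene legs 131 [ 0.5956 -0.0285  0.106 ] [ 0.5592 -0.0491  0.1002] [ 0.6391 -0.0126  0.112 ]
scene bigwheel 570 [ 0.6439 -0.1844  0.0882] [ 0.6183 -0.2703  0.0201] [ 0.687  -0.1553  0.1147]
scene box 885 [0.585  0.3651 0.0398] [0.5536 0.3187 0.02  ] [0.6266 0.4072 0.0447]
```

View pics/crop1.png

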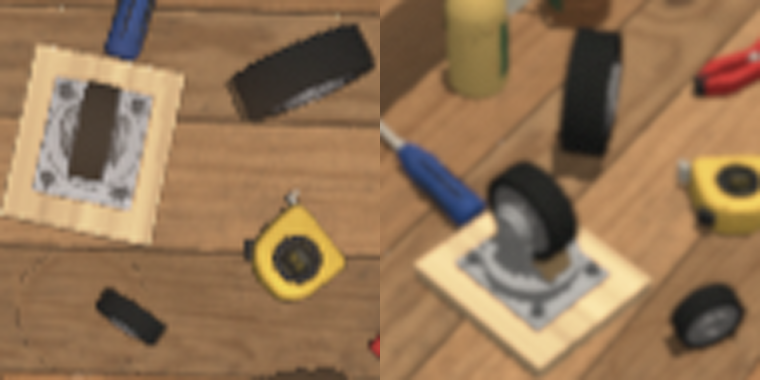

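The crop confirms it: the wheel between the fork legs is the middle one, with the big tyre at upper right and the small one at the front. Pin at about (0.486, 0.264), tin rim centre at about (0.486, 0.269), both at plausible heights. Next I move above the tin.

```bash
cat >> h.py <<'E'
from scipy.spatial.transform import Rotation as Ro
def ori(yaw,lean):  # tool x at yaw when vertical; lean about tool y
    c,s=np.cos(np.radians(yaw)),np.sin(np.radians(yaw))
    R=np.array([[c,s,0],[s,-c,0],[0,0,-1.]])
    return R@Ro.from_euler('y',lean,degrees=True).as_matrix()
def goto(p,R,p0=None,R0=None):
    st=bot.read_state(); p0=np.array(st['position']) if p0 is None else np.array(p0); R0=np.array(st['tcp_rot']) if R0 is None else R0
    return np.round(R0.T@(np.array(p)-p0),4).tolist(),np.round(Ro.from_matrix(R0.T@R).as_rotvec(degrees=True),2).tolist()
E
python3 -c "
from h import *
print(goto([.5,-.2,.36],ori(50,0)));print(goto([.48,.24,.28],ori(90,0)))"
```

```text
([0.3872, -0.2508, -0.1265], [-0.0, -0.0, -27.78])
([0.5351, -0.6657, -0.0464], [-0.0, -0.0, -67.78])
```

```bash
python3 -m jog '[[1,0.387,-0.251,-0.126,0,0,-28],[1,0.387,-0.251,-0.126,0,0,-28],[1,0.387,-0.251,-0.126,0,0,-28],[1,0.387,-0.251,-0.126,0,0,-28],[1,0.387,-0.251,-0.126,0,0,-28],[1,0.387,-0.251,-0.126,0,0,-28],[1,0.387,-0.251,-0.126,0,0,-28],[1,0.535,-0.666,-0.046,0,0,-67.8],[1,0.535,-0.666,-0.046,0,0,-67.8],[1,0.535,-0.666,-0.046,0,0,-67.8],[1,0.535,-0.666,-0.046,0,0,-67.8],[1,0.535,-0.666,-0.046,0,0,-67.8],[1,0.535,-0.666,-0.046,0,0,-67.8],[1,0.535,-0.666,-0.046,0,0,-67.8],[1,0.535,-0.666,-0.046,0,0,-67.8],[1,0.535,-0.666,-0.046,0,0,-67.8],[1,0.535,-0.666,-0.046,0,0,-67.8],[1,0.535,-0.666,-0.046,0,0,-67.8]]'
python3 - <<'E'
from h import *
np.set_printoptions(precision=4,suppress=True)
s=bot.read_state(); print(s['position'],s['tcp_rot'],s['joint_positions'])
p,d=cap('wrist','w1'); P=cloud('wrist',d)
for t in ['pin_tip','tin','pin']:
    for r in models.tip_of('wrist',t)[:2]: print(t,r['p'],np.array(r['xyz']),proj('wrist',r['xyz']))
C=P
for nm,lo,hi in(('tin',.044,.056),('pin',.07,.12)):
    m=(np.hypot(C[...,0]-.487,C[...,1]-.267)<.05)&(C[...,2]>lo)&(C[...,2]<hi); k=C[m]
    if len(k): print(nm,len(k),np.median(k,0),k.min(0),k.max(0))
E
```

```text
time_s: 3.55
position: [0.4801, 0.2391, 0.2798]
tcp_rot: [[0.001, 1.0, 0.0], [1.0, -0.001, -0.0], [-0.0, 0.0, -1.0]]
force: [-0.1, 0.1, -0.8]
opening: 1.002
grasp_force: 0.0
[0.4801 0.2391 0.2798] [[ 0.0014  1.      0.0004]
 [ 1.     -0.0014 -0.0003]
 [-0.0003  0.0004 -1.    ]] [14.5418 20.2439 91.588  -0.0211 68.1514 14.629 ]
pin_tip 0.55 [0.4921 0.2618 0.0998] (np.float64(328.8792096002201), np.float64(154.75989316117466))
pin_tip 0.3 [0.5932 0.3588 0.0001] (np.float64(409.44795550541016), np.float64(62.58108274799619))
tin 0.62 [ 0.4844  0.2708 -0.0002] (np.float64(320.4115720719675), np.float64(135.3971388600919))
pin 0.94 [0.4882 0.2641 0.0037] (np.float64(323.40658932023985), np.float64(141.07547945869703))
tin 645 [0.489  0.2689 0.0524] [0.458  0.2416 0.0442] [0.5169 0.2999 0.0557]
pin 227 [0.4891 0.266  0.0993] [0.4821 0.2565 0.0716] [0.4974 0.272  0.1031]
```

View pics/w1.png

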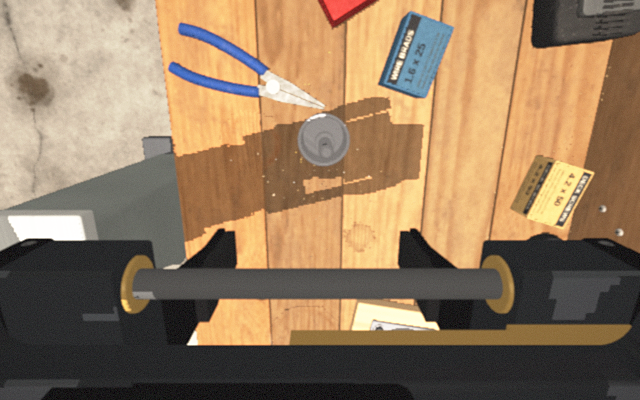

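The wrist view shows the tin at (322,138) with the pin tip near (325,153). The plier jaws almost touch the tin at (325,107). I need the camera's offset on the tool before choosing the lean side.

Run:
```python
from h import *
np.set_printoptions(precision=4,suppress=True)
s=bot.read_state();R=np.array(s['tcp_rot'])
W=np.linalg.inv(np.array(viewer.camera_info('wrist')['world_to_cam']))
print('cam in tool',R.T@(W[:3,3]-s['position']),R.T@W[:3,2])
p,d=cap('wrist'); C=cloud('wrist',d)
m=(np.hypot(C[...,0]-.489,C[...,1]-.265)<.02)&(C[...,2]>.094)&(C[...,2]<.106); k=C[m]; print(len(k),k.mean(0),k.min(0),k.max(0),np.argwhere(m).mean(0))
print(goto([.489,.205,.20],ori(90,60)))
print(goto([.489,.265-.06,.078+.035],ori(90,60)))
```

```text
cam in tool [ 0.0774  0.0001 -0.1528] [-0.2787 -0.0007  0.9604]
186 [0.4892 0.265  0.0996] [0.482  0.2572 0.0945] [0.4963 0.2719 0.1037] [152.0323 326.1667]
([-0.0346, 0.009, 0.0798], [0.04, 60.0, -0.05])
([-0.0346, 0.009, 0.1668], [0.04, 60.0, -0.05])
```

```bash
python3 -c "
from h import *
print(goto([.489,.335,.24],ori(90,-60)))"
```

```text
([0.0954, 0.0089, 0.0398], [-0.02, -60.0, -0.06])
```

```bash
python3 -m jog '[[0.8,0.095,0.009,0.04,0,-60,0],[0.8,0.095,0.009,0.04,0,-60,0],[0.8,0.095,0.009,0.04,0,-60,0],[0.8,0.095,0.009,0.04,0,-60,0],[0.8,0.095,0.009,0.04,0,-60,0],[0.8,0.095,0.009,0.04,0,-60,0],[0.8,0.095,0.009,0.04,0,-60,0],[0.8,0.095,0.009,0.04,0,-60,0],[0.8,0.095,0.009,0.04,0,-60,0]]'
python3 -c "
from h import *
print(bot.read_state()['joint_positions'])
print(goto([.489,.265+.052,.077+.03],ori(90,-60)),goto([.489,.265,.077],ori(90,-60)))"
```

```text
time_s: 4.92
position: [0.4893, 0.3349, 0.2411]
tcp_rot: [[0.002, 1.0, 0.0], [0.502, -0.001, -0.865], [-0.865, 0.002, -0.502]]
force: [-0.1, 0.6, -0.2]
opening: 0.799
grasp_force: 0.0
[ 41.97901423  49.68408264  64.70935296 -42.72799689 108.60732652
  44.52324841]
([0.107, -0.0006, 0.0828], [0.02, -0.15, -0.12]) ([0.1068, -0.0006, 0.1428], [0.02, -0.15, -0.12])
```

```bash
python3 -m jog '[[0.6,0.107,-0.0005,0.083,0,0,0],[0.6,0.107,-0.0005,0.083,0,0,0],[0.6,0.107,-0.0005,0.083,0,0,0],[0.6,0.107,-0.0005,0.113,0,0,0],[0.6,0.107,-0.0005,0.143,0,0,0],[0.6,0.107,-0.0005,0.143,0,0,0],[0.6,0.107,-0.0005,0.143,0,0,0]]'
python3 - <<'E'
from h import *
np.set_printoptions(precision=4,suppress=True)
cap('wrist','w2'); p,d=cap('scene'); 
cv2.imwrite('pics/s2.png',cv2.resize(p[250:350,200:330],(650,500),interpolation=2))
E
```

```text
time_s: 5.8
position: [0.4897, 0.2663, 0.0775]
tcp_rot: [[0.003, 1.0, 0.002], [0.502, 0.0, -0.865], [-0.865, 0.004, -0.502]]
force: [0.2, 0.6, -0.1]
opening: 0.599
grasp_force: 0.0
```

View pics/s2.png

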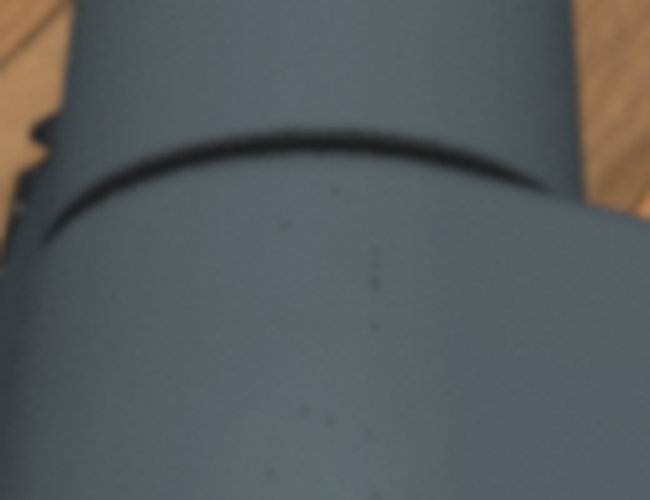

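The scene camera is blocked by the arm and shows only its housing. The forces are zero, so I close and lift.

```bash
python3 -m jog '[[0,0,0,0,0,0,0],[0,0,0,0,0,0,0],[0,0,0,0,0,0,0],[0,0,0,0,0,0,0],[0,0,0,0,0,0,0],[0,0,0,0,0,0,0]]'; python3 -c "
from h import *
print(goto([.489,.266,.077+.1],ori(90,-60)))"
```

```text
time_s: 6.65
position: [0.4883, 0.265, 0.0753]
tcp_rot: [[-0.0, 1.0, 0.0], [0.5, 0.0, -0.866], [-0.866, -0.0, -0.5]]
force: [-0.4, -0.6, -0.6]
opening: 0.176
grasp_force: 30.0
([-0.0876, 0.0007, -0.0518], [0.01, -0.0, 0.01])
```

```bash
python3 -m jog '[[0,-0.02,0,-0.0115,0,0,0],[0,-0.04,0,-0.023,0,0,0],[0,-0.06,0,-0.0345,0,0,0],[0,-0.08,0,-0.046,0,0,0],[0,-0.1,0,-0.058,0,0,0],[0,-0.1,0,-0.058,0,0,0]]'
python3 - <<'E'
from h import *
cap('wrist','w3')
print(goto([.47,.13,.12],ori(90,30)),goto([.47,.13,.017],ori(90,30)))
E
```

```text
time_s: 7.4
position: [0.4891, 0.2658, 0.1934]
tcp_rot: [[0.003, 1.0, 0.003], [0.502, 0.001, -0.865], [-0.865, 0.004, -0.502]]
force: [0.2, 0.4, -2.5]
opening: 0.176
grasp_force: 30.0
([-0.0058, -0.0187, 0.1533], [0.1, 89.89, -0.0]) ([0.0833, -0.0188, 0.2049], [0.1, 89.89, -0.0])
```

View pics/w3.png

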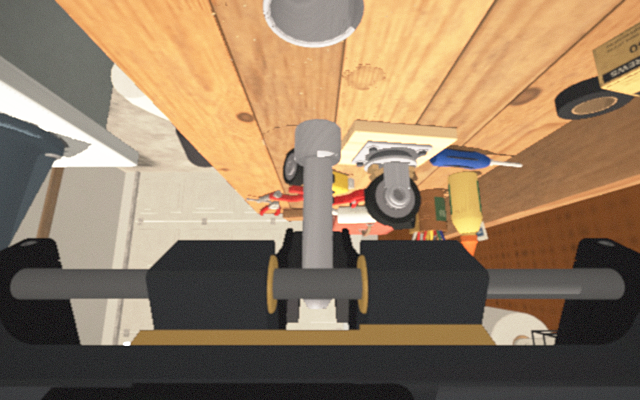

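The pin is firmly gripped at (315,230) and the tin stands empty at (312,15). Now I lay the pin down on the free bench.

```bash
python3 -m jog '[[0,-0.006,-0.019,0.153,0,90,0],[0,-0.006,-0.019,0.153,0,90,0],[0,-0.006,-0.019,0.153,0,90,0],[0,-0.006,-0.019,0.153,0,90,0],[0,-0.006,-0.019,0.153,0,90,0],[0,-0.006,-0.019,0.153,0,90,0],[0,-0.006,-0.019,0.153,0,90,0],[0,-0.006,-0.019,0.153,0,90,0],[0,-0.006,-0.019,0.153,0,90,0],[0,-0.006,-0.019,0.153,0,90,0],[0,-0.006,-0.019,0.153,0,90,0],[0,-0.006,-0.019,0.153,0,90,0],[0,0.055,-0.019,0.188,0,90,0],[0,0.068,-0.019,0.196,0,90,0],[0,0.068,-0.019,0.196,0,90,0]]'
python3 - <<'E'
from h import *
np.set_printoptions(precision=4,suppress=True)
s=bot.read_state();print(s['joint_positions'])
p,d=cap('top'); C=cloud('top',d)
m=(abs(C[...,0]-.47)<.03)&(C[...,1]<.27)&(C[...,1]>.05)&(C[...,2]>.012)&(C[...,2]<.06);k=C[m];print(len(k))
for y in np.arange(.05,.27,.01):
    q=k[abs(k[:,1]-y)<.005]
    if len(q): print(round(y,3),len(q),q.mean(0),q.max(0))
print(goto([.47,.13,.02],ori(90,30)))
E
```

```text
time_s: 9.32
position: [0.4684, 0.1306, 0.0331]
tcp_rot: [[-0.0, 1.0, -0.004], [0.866, 0.002, 0.5], [0.5, -0.003, -0.866]]
force: [0.6, 0.8, -2.1]
opening: 0.175
grasp_force: 30.0
[-15.7037  44.4925 113.0194  46.282   41.6824 -56.1176]
0
([-0.0075, 0.001, 0.012], [-0.11, -0.01, 0.08])
```

```bash
python3 -m jog '[[0,-0.003,0,0.0055,0,0,0],[0,-0.006,0,0.0105,0,0,0],[0,-0.0065,0,0.0115,0,0,0],[0,-0.0065,0,0.0115,0,0,0]]'
```

```text
time_s: 9.88
position: [0.4694, 0.1295, 0.0211]
tcp_rot: [[-0.0, 1.0, 0.0], [0.866, 0.0, 0.5], [0.5, 0.0, -0.866]]
force: [-0.3, 0.8, -2.8]
opening: 0.174
grasp_force: 30.0
```

```bash
python3 -m jog '[[0,-0.001,0,0.002,0,0,0],[0,-0.002,0,0.0035,0,0,0],[0,-0.002,0,0.0035,0,0,0]]'
```

```text
time_s: 10.25
position: [0.4693, 0.1296, 0.0167]
tcp_rot: [[-0.0, 1.0, -0.0], [0.866, 0.0, 0.5], [0.5, -0.0, -0.866]]
force: [0.4, -0.3, -2.5]
opening: 0.176
grasp_force: 30.0
```

```bash
python3 -m jog '[[0.22,0,0,0,0,0,0],[0.26,0,0,0,0,0,0],[0.26,0,0,0,0,0,0],[0.5,0,0,0,0,0,0],[0.5,0,0,0,0,0,0]]'; python3 -c "
from h import *
print(goto([.47,.13,.05],ori(90,30)),goto([.47,.15,.14],ori(90,0)))"
```

```text
time_s: 10.88
position: [0.4693, 0.1296, 0.0169]
tcp_rot: [[-0.0, 1.0, -0.0], [0.866, 0.0, 0.5], [0.5, 0.0, -0.866]]
force: [-0.1, -0.5, 0.5]
opening: 0.403
grasp_force: 0.0
([0.0169, 0.0007, -0.0284], [-0.01, -0.0, 0.02]) ([0.0792, 0.0007, -0.0964], [-0.0, -30.0, 0.02])
```

```bash
python3 -m jog '[[0.5,0.017,0,-0.029,0,0,0],[0.5,0.079,0,-0.096,0,-30,0],[0.5,0.079,0,-0.096,0,-30,0],[0.5,0.079,0,-0.096,0,-30,0],[0.5,0.079,0,-0.096,0,-30,0],[0.5,0.079,0,-0.096,0,-30,0]]'
python3 - <<'E'
from h import *
np.set_printoptions(precision=4,suppress=True)
s=bot.read_state();print(s['joint_positions'],s['position'])
p,d=cap('wrist','w4'); C=cloud('wrist',d)
m=(abs(C[...,0]-.47)<.06)&(C[...,1]<.25)&(C[...,1]>.03)&(C[...,2]>.006)&(C[...,2]<.04);k=C[m];print(len(k))
for y in np.arange(.05,.25,.01):
    q=k[abs(k[:,1]-y)<.005]
    if len(q)>3: print(round(y,3),len(q),q.mean(0),q.min(0)[0],q.max(0))
E
```

```text
time_s: 11.62
position: [0.4689, 0.1518, 0.1401]
tcp_rot: [[-0.005, 1.0, 0.001], [1.0, 0.005, 0.001], [0.001, 0.001, -1.0]]
force: [0.1, 0.1, 0.0]
opening: 0.501
grasp_force: 0.0
[  4.8926  28.5358 106.0384   0.0778  45.3707   4.5507] [0.4689 0.1518 0.1401]
2227
0.1 9 [0.4695 0.1042 0.0132] 0.46583950208075336 [0.4732 0.105  0.0143]
0.11 141 [0.4694 0.1107 0.0152] 0.4621380123911974 [0.4769 0.115  0.0182]
0.12 169 [0.4693 0.1199 0.0158] 0.46215460210363557 [0.4768 0.1249 0.0192]
0.13 180 [0.4694 0.13   0.0166] 0.46220213889892686 [0.4766 0.135  0.0199]
0.14 180 [0.4695 0.1401 0.0173] 0.46224500457394974 [0.4773 0.145  0.0199]
0.15 200 [0.4697 0.15   0.0178] 0.46226327545334034 [0.4773 0.155  0.0209]
0.16 196 [0.4697 0.1601 0.0185] 0.46228428679344274 [0.4771 0.165  0.0212]
0.17 204 [0.4696 0.1701 0.0192] 0.4623415396802393 [0.477  0.175  0.0219]
0.18 266 [0.4697 0.1808 0.0233] 0.4573231097958059 [0.4818 0.185  0.0288]
0.19 364 [0.4697 0.19   0.0246] 0.45737806488521465 [0.4824 0.1949 0.0288]
0.2 248 [0.4698 0.1977 0.0211] 0.45743369478357626 [0.4823 0.1998 0.0287]
0.24 42 [0.4805 0.2425 0.019 ] 0.4726108689658568 [0.4926 0.2449 0.0326]
```

View pics/w4.png

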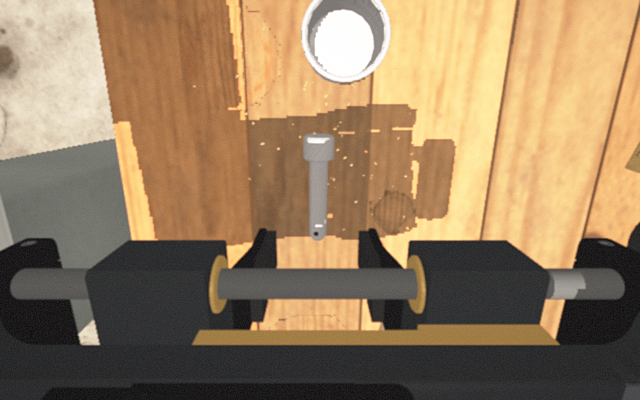

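The pin lies along world y at x=0.4695, head end at y≈0.199 and tip at 0.103, pixels (319,140)–(318,235). The length and 4° slope match. I'll regrip it by the head, leaning the tool 4° so the pin is level when the tool is vertical.

```bash
python3 -c "
from h import *
print(goto([.4696,.191,.05],ori(90,3.9)),goto([.4696,.191,.0138],ori(90,3.9)))"
```

```text
([0.0399, 0.0011, 0.0896], [-0.05, 3.8, 0.18]) ([0.0398, 0.0012, 0.1258], [-0.05, 3.8, 0.18])
```

```bash
python3 -m jog '[[0.5,0.04,0.001,0.07,0,3.9,0.2],[0.5,0.04,0.001,0.09,0,3.9,0.2],[0.5,0.04,0.001,0.112,0,3.9,0.2],[0.5,0.04,0.001,0.1205,0,3.9,0.2],[0.5,0.04,0.001,0.1255,0,3.9,0.2],[0.5,0.04,0.001,0.1255,0,3.9,0.2],[0.5,0.04,0.001,0.1255,0,3.9,0.2]]'
```

```text
time_s: 12.55
position: [0.4708, 0.1899, 0.0147]
tcp_rot: [[0.003, 1.0, 0.002], [0.998, -0.003, 0.068], [0.068, 0.001, -0.998]]
force: [-0.3, -0.5, 0.5]
opening: 0.498
grasp_force: 0.0
```

```bash
python3 -m jog '[[0.5,0.001,-0.001,0.0005,0,0,0],[0.3,0.001,-0.001,0.0005,0,0,0],[0,0.001,-0.001,0.0005,0,0,0],[0,0.001,-0.001,0.0005,0,0,0],[0,0.001,-0.001,0.0005,0,0,0],[0,0.001,-0.001,0.0005,0,0,0],[0,0.001,-0.001,0.0005,0,0,0]]'; python3 -c "
from h import *
print(goto([.47,.191,.1],ori(90,0)),goto([.58,.14,.16],ori(75,0)))"
```

```text
time_s: 13.42
position: [0.4695, 0.1911, 0.0137]
tcp_rot: [[0.003, 1.0, 0.0], [0.998, -0.003, 0.068], [0.068, 0.0, -0.998]]
force: [-0.1, 0.3, 1.1]
opening: 0.288
grasp_force: 30.0
([0.0058, 0.0006, -0.0862], [0.02, -3.91, -0.19]) ([-0.0407, 0.1107, -0.1494], [-0.49, -3.89, 14.81])
```

```bash
python3 -m jog '[[0,0.001,0,-0.03,0,0,0],[0,0.006,0.001,-0.086,0,-3.9,0],[0,-0.0066,0.069,-0.186,0,-3.9,0],[0,-0.0066,0.069,-0.186,0,-3.9,0],[0,-0.0066,0.069,-0.186,0,-44,0],[0,-0.0066,0.069,-0.186,0,-44,0],[0,-0.0066,0.069,-0.186,0,-44,0],[0,-0.0066,0.069,-0.186,0,-44,0],[0,-0.0066,0.069,-0.186,0,-44,0],[0,-0.0066,0.069,-0.186,0,-44,0],[0,-0.0066,0.069,-0.186,0,-44,0]]'
python3 - <<'E'
from h import *
np.set_printoptions(precision=4,suppress=True)
p,d=cap('wrist','w5'); np.save('w5d.npy',cloud('wrist',d))
for t in ['eye_left','axle_mid','eye_right','wheel','castor']:
    for r in models.tip_of('wrist',t)[:2]: print(t,round(r['p'],2),np.array(r['xyz']),np.round(proj('wrist',r['xyz'])))
E
```

```text
time_s: 14.8
position: [0.5385, 0.1706, 0.1994]
tcp_rot: [[0.004, 1.0, -0.002], [0.766, -0.005, -0.643], [-0.643, 0.001, -0.766]]
force: [0.2, -0.5, -2.6]
opening: 0.29
grasp_force: 30.0
eye_left 0.64 [ 0.6041 -0.0221  0.0876] [373. 232.]
axle_mid 0.7 [ 0.6013 -0.045   0.0877] [368. 241.]
wheel 0.72 [ 0.4537 -0.0783  0.027 ] [258. 213.]
wheel 0.55 [ 0.5988 -0.0409  0.0911] [367. 242.]
castor 0.95 [ 0.6    -0.0429 -0.    ] [362. 183.]
```

View pics/w5.png

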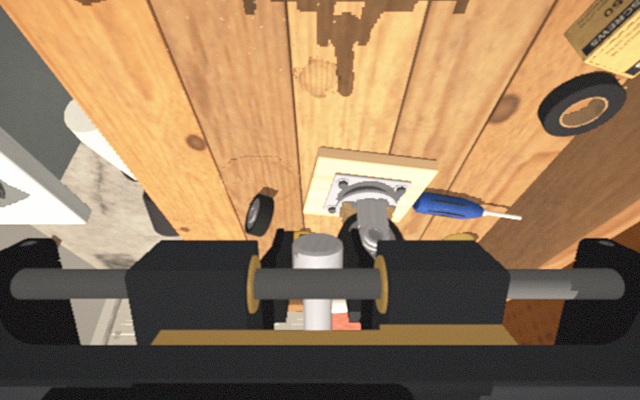

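```bash
python3 -c "
from h import *
print(goto([.53,.11,.19],ori(85,-65)))"
```

```text
([-0.041, -0.0082, 0.0464], [3.84, -24.92, 2.9])
```

```bash
python3 -m jog '[[0,-0.041,-0.008,0.046,4,-25,3],[0,-0.041,-0.008,0.046,4,-25,3],[0,-0.041,-0.008,0.046,4,-25,3],[0,-0.041,-0.008,0.046,4,-25,3],[0,-0.041,-0.008,0.046,4,-25,3]]'
python3 - <<'E'
from h import *
np.set_printoptions(precision=4,suppress=True)
p,d=cap('wrist','w6'); np.save('w6d.npy',cloud('wrist',d))
for t in ['eye_left','axle_mid','eye_right','wheel','castor']:
    for r in models.tip_of('wrist',t)[:2]: print(t,round(r['p'],2),np.array(r['xyz']),np.round(proj('wrist',r['xyz'])))
cv2.imwrite('pics/w6c.png',cv2.resize(p[60:260,260:500],(720,600),interpolation=2))
E
```

```text
time_s: 15.72
position: [0.5303, 0.1106, 0.1903]
tcp_rot: [[0.038, 0.996, -0.081], [0.42, -0.089, -0.903], [-0.907, -0.0, -0.422]]
force: [-0.3, 0.9, -1.9]
opening: 0.29
grasp_force: 30.0
eye_left 0.91 [ 0.6053 -0.0198  0.086 ] [410. 135.]
axle_mid 0.92 [ 0.6025 -0.0441  0.0861] [403. 143.]
wheel 0.73 [ 0.5975 -0.0419  0.0886] [398. 145.]
wheel 0.62 [ 0.4534 -0.0775  0.0265] [266. 106.]
castor 0.9 [ 0.5988 -0.0435  0.    ] [396.  63.]
```

View pics/w6c.png

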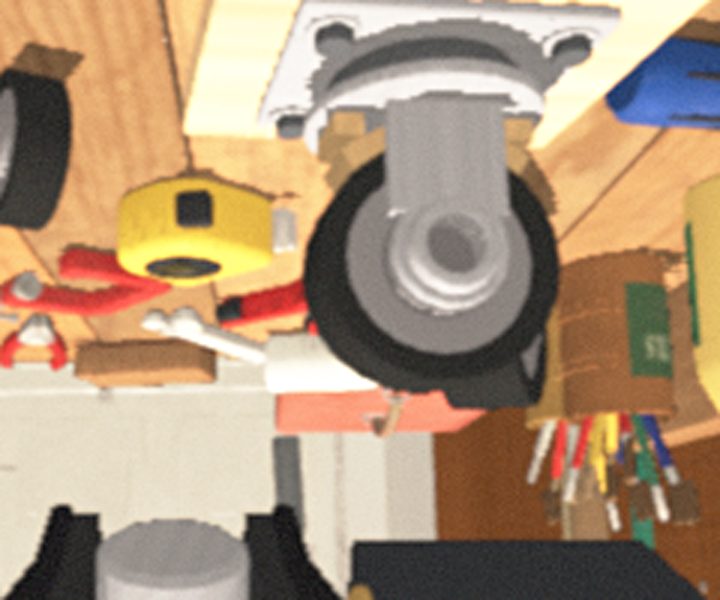

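The crop shows the near leg with the hole at full-image (412,141), looking through to the wheel bore. I'll fit the leg plane and rectify it to locate the hole.

Run:
```python
from h import *
np.set_printoptions(precision=4,suppress=True)
P=np.load('w6d.npy'); p=cv2.imread('pics/w6.png')
# leg plane: region of leg below boss + boss
v,u=np.mgrid[:400,:640]
def fit(m,tol):
    k=P[m&np.isfinite(P[...,0])]
    for _ in range(8):
        c=np.median(k,0) if _==0 else k.mean(0); n=np.linalg.svd(k-c)[2][2]; r=(k-c)@n
        k=k[abs(r)<max(tol,1.5*np.median(abs(r)))]
    return c,n*np.sign(n[1]),len(k)
leg=(u>392)&(u<426)&(v>93)&(v<126)
c,n,N=fit(leg,.001); print('leg',c,n,N)
# axle yaw from leg normal; also board top edges
nl=n.copy(); nl[2]=0; nl/=np.linalg.norm(nl); print('axle yaw',np.degrees(np.arctan2(nl[1],nl[0])))
dd=(P-c)@n
ring=(np.hypot(u-412,v-141)<22)
for lo in np.arange(-.012,.012,.002): print(round(lo,3),(ring&(dd>lo)&(dd<lo+.002)).sum(),end=' | ')
print()
boss=ring&(dd>.002)&(dd<.012); k=P[boss]; print('boss',len(k),k.mean(0),np.median(dd[boss]),k.min(0),k.max(0))
off=np.percentile(dd[boss],70)
# rectify on boss plane: axes e1 horizontal, e2 up
i=viewer.camera_info('wrist'); M=np.array(i['world_to_cam']); 
e1=np.cross(nl,[0,0,1]); e2=np.array([0,0,1.])
o=k.mean(0); o=o-((o-c)@nl-off)*nl
g=np.arange(-.02,.02,.0001)
G=o+g[None,:,None]*e1+(-g)[:,None,None]*e2
q=np.concatenate([G,np.ones(G.shape[:2]+(1,))],-1)@M.T
mx=(q[...,0]/q[...,2]*i['fx']+i['cx']).astype(np.float32); my=(q[...,1]/q[...,2]*i['fy']+i['cy']).astype(np.float32)
im=cv2.remap(p,mx,my,cv2.INTER_CUBIC); cv2.imwrite('pics/rect.png',cv2.resize(im,(600,600)))
gray=cv2.GaussianBlur(cv2.cvtColor(im,6),(0,0),3)
h=cv2.HoughCircles(gray,cv2.HOUGH_GRADIENT,1.5,20,param1=40,param2=15,minRadius=85,maxRadius=115)
if h is not None:
  for x,y,r in h[0][:4]: print(r, o+(x*.0001-.02)*e1-(y*.0001-.02)*e2)
print('o',o,'off',off)
```

```text
leg [ 0.6056 -0.0211  0.0603] [ 0.1784  0.984  -0.001 ] 921
axle yaw 79.72416859144408
-0.012 119 | -0.01 40 | -0.008 65 | -0.006 8 | -0.004 38 | -0.002 335 | 0.0 301 | 0.002 294 | 0.004 154 | 0.006 0 | 0.008 0 | 0.01 0 | 
boss 448 [ 0.6059 -0.0174  0.0926] 0.0037116531863900337 [ 0.5916 -0.0213  0.0777] [ 0.6205 -0.0133  0.107 ]
109.15 [ 0.6041 -0.0166  0.0974]
105.55 [ 0.6063 -0.017   0.1017]
96.55 [ 0.606  -0.017   0.0984]
105.85 [ 0.6017 -0.0162  0.0965]
o [ 0.606  -0.017   0.0926] off 0.004113580896735075
```

View pics/rect.png

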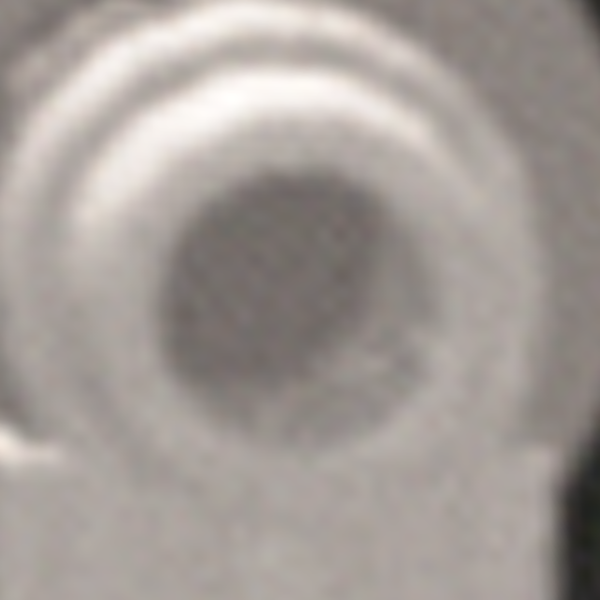

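The hole's rectified centre gives the axle line through (0.606, −0.017) with yaw 79.7°. Its mid-point (0.601, −0.044) agrees with the networks. I read 92 mm for the height against the known 90 mm, so I'll use 90. Next is the pre-insert pose.

```bash
python3 -c "
from h import *
n=np.array([.1785,.984,0]);e=np.array([.606,-.017,.09])
print(goto(e+n*.125+[0,0,.09],ori(79.7,0)),goto(e+n*.103,ori(79.7,0)))"
```

```text
([0.0114, 0.0981, 0.0006], [2.94, 65.02, 4.58]) ([0.0838, 0.0961, 0.0584], [2.94, 65.02, 4.58])
```

```bash
python3 -m jog '[[0,0.011,0.098,0.0006,3,65,4.6],[0,0.011,0.098,0.0006,3,65,4.6],[0,0.011,0.098,0.0006,3,65,4.6],[0,0.011,0.098,0.0006,3,65,4.6],[0,0.011,0.098,0.0006,3,65,4.6],[0,0.011,0.098,0.0006,3,65,4.6],[0,0.011,0.098,0.0006,3,65,4.6],[0,0.011,0.098,0.0006,3,65,4.6],[0,0.0838,0.096,0.0584,3,65,4.6],[0,0.0838,0.096,0.0584,3,65,4.6],[0,0.0838,0.096,0.0584,3,65,4.6],[0,0.0838,0.096,0.0584,3,65,4.6]]'
python3 - <<'E'
from h import *
np.set_printoptions(precision=4,suppress=True)
n=np.array([.1785,.984,0]);s_=np.array([.984,-.1785,0]);e=np.array([.606,-.017,.09])
for c in ['scene','top']:
    p,d=cap(c,c+'3'); C=cloud(c,d)-e; a=C@n; l=C@s_; h=C[...,2]
    print(c,np.round(proj(c,e)))
    for lo in np.arange(0.0,.1,.008):
        m=(a>lo)&(a<lo+.008)&(abs(l)<.03)&(h>-.03)&(h<.03)
        if m.sum()>2: print(round(lo,3),m.sum(),'lat',np.round([l[m].mean(),l[m].min(),l[m].max()],4),'h',np.round([h[m].max(),h[m].min()],4))
    m=(a>-.055)&(a<.002)&(abs(l)<.05)&(h>.025)&(h<.05)
    print('wheel top',m.sum(),l[m].min(),l[m].max(),h[m].max(),a[m].min(),a[m].max())
    for t in ['pin_tip','eye_left','axle_mid']:
        for r in models.tip_of(c,t)[:1]:
            q=np.array(r['xyz'])-e; print(t,round(r['p'],2),'axial',q@n,'lat',q@s_,'h',q[2])
E
```

```text
time_s: 17.52
position: [0.6251, 0.0858, 0.09]
tcp_rot: [[0.177, 0.984, -0.0], [0.984, -0.177, -0.002], [-0.002, 0.0, -1.0]]
force: [-0.0, -0.3, -2.2]
opening: 0.288
grasp_force: 30.0
scene [297. 196.]
0.0 9 lat [-0.001  -0.0149  0.0098] h [ 0.0125 -0.0116]
0.016 3 lat [-0.0022 -0.0044  0.0005] h [0.0049 0.0039]
0.024 3 lat [ 0.0007 -0.001   0.0037] h [0.0089 0.0044]
wheel top 207 -0.03455757094149206 0.027569349132259294 0.043802418035338436 -0.04053697761393032 -0.010989375653000613
eye_left 0.64 axial -0.0014420999999999913 lat 0.0049369500000000476 h 0.000800000000000009
axle_mid 0.65 axial -0.027925049999999993 lat -0.0015407999999999511 h 0.00010000000000000286
top [325. 181.]
0.016 10 lat [ 0.     -0.0058  0.0065] h [ 0.0102 -0.0057]
0.024 13 lat [-0.0009 -0.0077  0.0073] h [0.0102 0.0016]
0.032 12 lat [-0.001  -0.0071  0.0051] h [ 0.0084 -0.0061]
0.04 11 lat [-0.0012 -0.0077  0.0065] h [ 0.012  -0.0012]
0.048 14 lat [-0.0008 -0.0076  0.0075] h [ 0.0106 -0.0036]
0.056 6 lat [ 0.0008 -0.007   0.0067] h [ 0.0079 -0.0019]
wheel top 174 -0.03465018473823608 0.03050647027649298 0.04505957435158833 -0.04209593413530634 -0.007254560493680833
pin_tip 0.41 axial 0.01501815 lat 0.00042644999999999164 h -0.006499999999999992
eye_left 0.79 axial -0.004160699999999991 lat 0.003397350000000046 h 0.00180000000000001
axle_mid 0.85 axial -0.025778999999999993 lat 0.00020430000000003923 h 0.0029
```

The pin is in line within about 1 mm as seen from above, so I advance gently and watch the force.

```bash
python3 -m jog '[[0,-0.008,0,0,0,0,0],[0,-0.013,0,0,0,0,0],[0,-0.017,0,0,0,0,0],[0,-0.021,0,0,0,0,0],[0,-0.024,0,0,0,0,0],[0,-0.024,0,0,0,0,0]]'
```

```text
time_s: 18.68
position: [0.6198, 0.0604, 0.0893]
tcp_rot: [[0.18, 0.984, -0.002], [0.984, -0.18, -0.001], [-0.002, -0.001, -1.0]]
force: [-0.5, -0.7, -2.5]
opening: 0.29
grasp_force: 30.0
```

```bash
python3 -m jog '[[0,-0.004,0,0,0,0,0],[0,-0.008,0,0,0,0,0],[0,-0.012,0,0,0,0,0],[0,-0.016,0,0,0,0,0],[0,-0.016,0,0,0,0,0]]'
python3 - <<'E'
from h import *
p,d=cap('wrist','w7'); cv2.imwrite('pics/x.png',p)
E
```

```text
time_s: 19.3
position: [0.6168, 0.0445, 0.0893]
tcp_rot: [[0.18, 0.984, -0.002], [0.984, -0.18, -0.001], [-0.002, -0.002, -1.0]]
force: [-0.3, -1.1, -2.3]
opening: 0.287
grasp_force: 30.0
```

```bash
python3 -m jog '[[0,-0.004,0,0,0,0,0],[0,-0.008,0,0,0,0,0],[0,-0.012,0,0,0,0,0],[0,-0.016,0,0,0,0,0],[0,-0.018,0,0,0,0,0],[0,-0.018,0,0,0,0,0]]'
```

```text
time_s: 20.1
position: [0.6135, 0.0269, 0.0893]
tcp_rot: [[0.18, 0.984, -0.002], [0.984, -0.18, -0.001], [-0.002, -0.002, -1.0]]
force: [0.9, -0.0, -1.9]
opening: 0.286
grasp_force: 30.0
```

```bash
python3 -m jog '[[0,-0.003,0,0,0,0,0],[0,-0.006,0,0,0,0,0],[0,-0.009,0,0,0,0,0],[0,-0.012,0,0,0,0,0],[0,-0.015,0,0,0,0,0],[0,-0.015,0,0,0,0,0]]'
```

```text
time_s: 20.85
position: [0.6109, 0.0121, 0.0893]
tcp_rot: [[0.18, 0.984, -0.002], [0.984, -0.18, -0.001], [-0.002, -0.002, -1.0]]
force: [-0.2, -0.3, -1.9]
opening: 0.288
grasp_force: 30.0
```

```bash
python3 -m jog '[[0,-0.004,0,0,0,0,0],[0,-0.008,0,0,0,0,0],[0,-0.012,0,0,0,0,0],[0,-0.014,0,0,0,0,0],[0,-0.014,0,0,0,0,0]]'
```

```text
time_s: 21.48
position: [0.6084, -0.0016, 0.0894]
tcp_rot: [[0.18, 0.984, -0.002], [0.984, -0.18, -0.001], [-0.002, -0.002, -1.0]]
force: [0.0, 0.1, -1.8]
opening: 0.29
grasp_force: 30.0
```

```bash
python3 -m jog '[[0,-0.001,0,0,0,0,0],[0,-0.002,0,0,0,0,0],[0,-0.003,0,0,0,0,0],[0,-0.003,0,0,0,0,0]]'
```

```text
time_s: 21.98
position: [0.6079, -0.0042, 0.0894]
tcp_rot: [[0.18, 0.984, -0.002], [0.984, -0.18, -0.001], [-0.001, -0.002, -1.0]]
force: [1.0, 0.9, -1.0]
opening: 0.283
grasp_force: 30.0
```

```bash
python3 -m jog '[[0,-0.001,0,0,0,0,0],[0,-0.0015,0,0,0,0,0],[0,-0.0015,0,0,0,0,0]]'
```

```text
time_s: 22.35
position: [0.6076, -0.0057, 0.0894]
tcp_rot: [[0.18, 0.984, -0.002], [0.984, -0.18, -0.001], [-0.001, -0.002, -1.0]]
force: [1.0, 0.1, -0.3]
opening: 0.284
grasp_force: 30.0
```

```bash
python3 -m jog '[[0,-0.001,0,0,0,0,0],[0,-0.0015,0,0,0,0,0],[0,-0.0015,0,0,0,0,0]]'
```

```text
time_s: 22.72
position: [0.6074, -0.0066, 0.0894]
tcp_rot: [[0.18, 0.984, -0.002], [0.984, -0.18, -0.0], [-0.001, -0.002, -1.0]]
force: [0.7, 3.1, -1.1]
opening: 0.29
grasp_force: 30.0
```

```bash
python3 -m jog '[[0,-0.001,0,0,0,0,0],[0,-0.001,0,0,0,0,0]]'
```

```text
time_s: 22.98
position: [0.6074, -0.0068, 0.0894]
tcp_rot: [[0.18, 0.984, -0.001], [0.984, -0.18, 0.001], [0.001, -0.001, -1.0]]
force: [1.3, 5.5, -1.2]
opening: 0.289
grasp_force: 30.0
```

```bash
python3 -m jog '[[0,-0.001,0,0,0,0,0],[0,-0.001,0,0,0,0,0]]'
```

```text
time_s: 23.22
position: [0.6074, -0.0068, 0.0894]
tcp_rot: [[0.181, 0.984, -0.001], [0.984, -0.181, 0.003], [0.002, -0.001, -1.0]]
force: [2.6, 8.3, -0.9]
opening: 0.291
grasp_force: 30.0
```

It has reached its seat: position stalls and the force rises to 8 N. I relax the push a little, open and go straight up.

```bash
python3 -m jog '[[0,0.0015,0,0,0,0,0],[0.34,0.0015,0,0,0,0,0],[0.5,0.0015,0,0,0,0,0],[0.6,0.0015,0,0,0,0,0],[0.6,0.0015,0,0,0,0,0]]'
```

```text
time_s: 23.85
position: [0.6072, -0.008, 0.0894]
tcp_rot: [[0.18, 0.984, -0.002], [0.984, -0.18, -0.001], [-0.002, -0.002, -1.0]]
force: [1.0, -0.2, 0.1]
opening: 0.562
grasp_force: 0.0
```

```bash
python3 -m jog '[[0.6,0.0015,0,-0.03,0,0,0],[0.6,0.0015,0,-0.08,0,0,0],[0.6,0.03,0,-0.14,0,0,0],[0.6,0.12,0,-0.14,0,-30,0],[0.6,0.15,0,-0.12,0,-60,0],[0.6,0.15,0,-0.12,0,-60,0],[0.6,0.15,0,-0.12,0,-60,0],[0.6,0.15,0,-0.12,0,-60,0],[0.6,0.15,0,-0.12,0,-60,0],[0.6,0.15,0,-0.12,0,-60,0]]'
python3 - <<'E'
from h import *
np.set_printoptions(precision=4,suppress=True)
p,d=cap('wrist'); C=cloud('wrist',d)
a,b=map(int,proj('wrist',[.606,-.017,.09])); print(a,b)
q,_=cap('top'); x0,y0=max(0,min(a-100,440)),max(0,min(b-80,240))
cv2.imwrite('pics/fin.png',np.hstack([cv2.resize(p[y0:y0+160,x0:x0+200],(500,400),interpolation=2),cv2.resize(q[140:220,305:365],(300,400),interpolation=2)]))
n=np.array([.1785,.984,0]);s_=np.array([.984,-.1785,0]);e=np.array([.606,-.017,.09]);D=C-e
l=D@s_;A=D@n;m=(abs(l)<.012)&(abs(D[...,2])<.013)&(A>-.01)&(A<.05)
print('head end axial',np.percentile(A[m],[5,25,50,75,95]),m.sum())
E
```

```text
time_s: 25.1
position: [0.6335, 0.141, 0.2061]
tcp_rot: [[0.083, 0.984, -0.157], [0.491, -0.178, -0.853], [-0.867, -0.006, -0.498]]
force: [0.2, -0.5, 0.5]
opening: 0.604
grasp_force: 0.0
317 150
head end axial [-0.0009  0.018   0.0188  0.0194  0.0202] 537
```

View pics/fin.png

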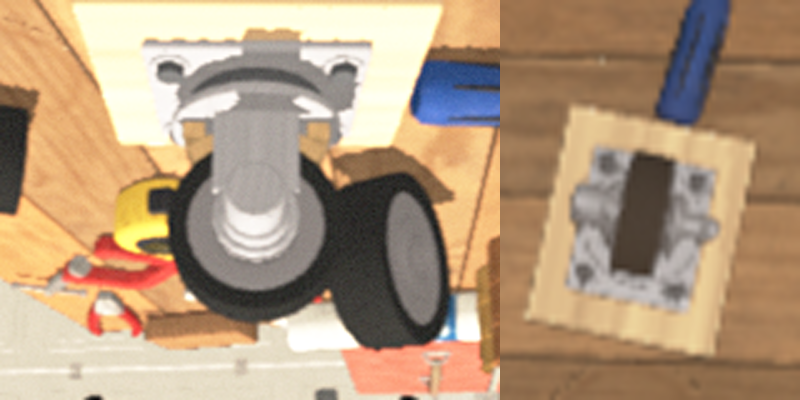

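The head sits against the near leg: its end is about 19–20 mm out from the boss face, as it should be. The tip shows beyond the far leg at top-crop (712,228), and the wheel is in the fork. I'm handing in.

```bash
python3 -c "
from h import *
p,d=cap('top');r=models.tip_of('top','tin')[:1];print(r)
print(workorder.hand_in())"
```

```text
[{'xyz': [0.488, 0.2708, -0.0009], 'p': 0.82}]
the job is handed in; nothing more can be done
None
```

The axle pin is through the near leg, the wheel and the far leg with its head home, and I've let go of it; the wheel is in the fork, the tin is still standing, and the job is handed in at about 25 s on the robot's clock.

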